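# Load the eyelet die into the press bed and close its keeper

## Task

Load the eyelet press bed: with the fingertips, gently nudge the loose steel die along the deck into the mouth of the horseshoe fence until it drops into its round seat and lies flat there; only then push the keeper bar round by its black post until it lies straight across the die. Only push: do not grip, pick up or press hard on anything, and leave the other things where they are.

Things in the scene. Friction and masses are not known exactly. Their poses are not given: they have to be found in the camera images.
- bed: fixed steel press bed, a slab 200 (x) by 230 (y) by 30 mm high. Origin: centre of its underside, on the table; axes along its edges. Its flat top, the deck, is 30 mm above the origin. The open mouth of the fence faces the bed's -x, the end of the deck on which the die lies at the start
- seat (a point): centre of the round seat's mouth, level with the deck, 15 mm to +x of the bed's centre; axes as the bed's. A flat-bottomed recess 49 mm wide, 9 mm deep. Round its +x half stands a horseshoe fence 4 mm high, 6 mm thick, inner radius 24.7 mm; towards -x two straight fence arms, 30 mm long, flare out at 45 degrees, leaving a mouth about 90 mm wide
- die: loose round steel die, 44 mm diameter, 12 mm thick, about 0.14 kg, lying flat on the deck in front of the fence's mouth. Origin: centre of its underside (so on the deck's level at the start, 9 mm lower when seated; its top then stands 3 mm above the deck)
- keeper (a joint): angle of the keeper bar about its upright pivot, rad: 0 closed, at its stop, the bar straight across the seat's centre along the bed's -y from the pivot; grows as it opens, anticlockwise from above (1.57: bar along the bed's +x). Starts open, 1.25 to 1.75; light friction (about 1 N at the post), stays where it is left
- keeper_pivot (a point): keeper's pivot axis, 14 mm above the deck (the bar's top), 52 mm to the bed's +y of the seat's centre. The keeper is a steel bar 16 mm wide, 8 mm thick, 85 mm from pivot to end, its underside 6 mm above the deck: it clears a seated die but strikes one still lying on the deck
- keeper_post (a point): centre of the top of the black upright post on the keeper, 75 mm from the pivot axis; the post is a cylinder 14 mm in diameter and 28 mm tall standing on the bar, its top 42 mm above the deck
- punch: bystander: steel hand punch, 18 mm diameter, 55 mm tall, standing on the deck's far corner (bed +x, -y). Origin: centre of its foot
- tin: bystander: small jar, 28 mm diameter, 34 mm tall, standing at the deck's -y edge beside the seat. Origin: centre of its foot
- hammer: bystander: hammer lying on the table to the left
- driver: bystander: screwdriver lying on the table to the right
- spare: bystander: larger plain steel disc, 64 mm diameter, 20 mm thick, on the table to the right; not the die to load
- can: bystander: small metal can, 56 mm diameter, 80 mm tall, on the table to the right. Origin: centre of its foot
Not all that is in view belongs to the job. What is shaped like the die but brown, turquoise or yellow is not meant.

How it is judged:
On the way, in this order (a step that is already met when the one before it is completed fails the run):
1. the die has dropped into its seat and lies flat (horizontal distance between die and seat below 0.0045 m and z of die in the frame of seat below -0.007 m and angle between die's own z axis and vertical below 0.08 rad), for 0.2 s.
2. the keeper lies across the die (value of joint keeper below 0.15 rad), for 0.2 s.
At the end, for the whole second after the job is handed in: the die lies flat (within 0.08 rad) on the bottom of its seat, its centre within 4.5 mm of the seat's, at rest, and the keeper is closed over it to within 0.15 rad of its stop (all of step 1 and linear speed of die below 0.01 m/s and value of joint keeper below 0.15 rad); the robot touches nothing.
It fails at once if the die is lifted more than 6 mm off the deck (z of die in the frame of seat above 0.006 m).
It fails at once if the die is pushed off the bed (z of die in the frame of seat below -0.015 m).
It fails at once if the die is gripped or pressed with more than 30 N (contact force between the fingers and die above 30 N).
It fails at once if the bed or its keeper is gripped or pressed with more than 30 N (contact force between the arm and bed above 30 N).
It fails at once if a bystander is moved more than 30 mm (distance of any of punch, tin, hammer, driver, spare, can from where it was at the start of the episode above 0.03 m).
It also fails if it takes over 48 s, if anything falls off the work surface, if the arm or the gripper's body presses on something with over 40 N, if the wrist force passes 120 N, or if a joint passes its speed limit or range.

## Robot

A 6-joint arm with a two-finger parallel gripper is mounted at the origin on the work surface. World frame = base frame: x ahead of the robot, y to its left, z up, the work surface at z = 0. Lengths are in m, angles in rad, forces in N, time in s.
With the tool pointing down it reaches from about 0.325 to 0.85 m from the base axis. Payload 15.5 kg.
Tool frame: the origin (TCP) lies at the very end of the fingers, on their centre line; the grasp point (between the pads) lies 19 mm behind it; x points along the fingers, y is the direction in which the jaws open and shut, and the axes are right-handed (so a half turn about x gives the same grasp; the last joint's range is limited). The gripper opens to 91 mm and grips with 3 to 60 N. Pads are 32 mm wide; open, the fingers measure 118 mm over their backs; the gripper's body (76 mm by 178 mm) begins 60 mm behind the grasp point.
Start: joints at [-1.302, 0.494, 1.345, -0, 1.302, -0.096], TCP at [0.223, -0.584, 0.214] pointing down, gripper open.
Joint ranges: [-2.91, 2.91], [-0.82, 2.16], [0.22, 2.67], [-1.22, 4.37], [0.12, 2.79], [-3.08, 3.08]. Speed limits (rad/s): [1.89, 1.89, 2.57, 3.01, 3.01, 3.01].

## Interface

Orientations are given as a unit quaternion [x, y, z, w].
In Python, from station import bot, optics gives the robot as it stands.
- The arm moves only by the tool jog_arm, never from a script. Its arguments are lists of equal length, an entry for each row: "slide": the shift along the tool's x, y, z in m, a list of three; "spin": the turn about the tool's x in rad; "fingers": the opening, from 0 (shut) to 1 (fully open). A call has 1 to 12 rows; each row shifts and turns the commanded pose from where the row before left it, along the tool's axes as they then stand; what a row does not reach is not made up. A row lasts 1/10 s, in which the tool goes at most 50 mm and 8.59 degrees, less where a joint would pass 70% of its speed; a pose out of reach is approached as far as the arm can. A call is refused whole if a number of a shift passes 0.05 or a number of a turn 0.15, either way. A call with a gripper value outside its range is refused whole. The fingers move at their own pace and stop on an object; the grip force is fixed at half the most. Time passes only in rows, so rows that do not move let the fingers close. It gives the time, the measured TCP pose, the force and the opening at its end, in the units of the state.
- bot.observe(): the state, without advancing time (a new reading comes with each control period).
- optics.capture(name): name is "side" or "top" or "wrist"; returns a dict with "pixels" (384x512x3 uint8, blue, green, red), "mtx" (3x3 intrinsics, pixels), "k1" (the pictures are not rectified: a ray, as slopes to the right and down, at radius r is drawn at 1 + k1 r^2 times it, then the intrinsics apply), "pose" (4x4, takes a point from camera to world coordinates). Camera axes: x right, y down, z forward; pixel columns grow to the right and rows downward; lengths in m; the calibration is good to about 2 mm. A picture is of the moment at which its call begins. There is no depth.
- bot.hand_in(): hands the job in, once; it reports no verdict.
The state is a dict: "time": time; "q": joint angles; "dq": joint speeds; "joint_torque": joint torques, N m; "position": TCP position; "ee_rot": TCP orientation; "wrist_force": force on the tool from outside, world axes, zero at the start; "moment": the same for the moment, N m; "gripper_width": opening from 0.0 (shut) to 1.0 (fully open).
Only numpy, scipy, OpenCV 4.12 (cv2) and the standard library are available. Lean on these libraries where they do the work, as an engineer would, in place of code of your own. Each camera call takes 0.05 s, during which the arm holds its last target. There are 200 camera calls.

## Working session

There is one attempt and no reset: what is moved stays moved. The work goes in short steps, Python scripts to look and compute and a tool call to move; the robot and the scene stay as the last step left them, time stands still between calls to the robot, and variables do not carry over. Pictures are saved under pics/ and viewed, about 8 in all and at most 12, crops included, and the job is handed in when it is done.

Besides the shell and the picture viewer there is one more tool, called after "Call:" in YAML: its name, and indented under it one key for each argument. jog_arm: Moves the arm, as the interface text tells. Its arguments: {"type":"object","properties":{"slide":{"type":"array"},"spin":{"type":"array"},"fingers":{"type":"array"}},"required":["slide","spin","fingers"]}

```bash
mkdir -p pics; cat > h.py <<'E'
import numpy as np, cv2
from station import bot, optics
def shot(n,fn=None):
    c=optics.capture(n)
    if fn: cv2.imwrite('pics/'+fn,c['pixels'])
    return c
def ray(c,u,v):
    M=c['mtx']; d=np.array([(u-M[0,2])/M[0,0],(v-M[1,2])/M[1,1]]); s=d.copy()
    for _ in range(20): s=d/(1+c['k1']*(s@s))
    T=np.array(c['pose']); return T[:3,3],T[:3,:3]@np.array([s[0],s[1],1])
def onz(c,u,v,z):
    o,d=ray(c,u,v); return o+d*(z-o[2])/d[2]
def proj(c,p):
    T=np.array(c['pose']); q=T[:3,:3].T@(np.array(p)-T[:3,3]); s=q[:2]/q[2]; s=s*(1+c['k1']*(s@s))
    M=c['mtx']; return np.array([M[0,0]*s[0]+M[0,2],M[1,1]*s[1]+M[1,2]])
E
python3 - <<'E'
from h import *
a=shot('top','top0.png');b=shot('side','side0.png')
for c in(a,b): print(np.round(c['pose'],3),c['mtx'][0],c['k1'])
print(bot.observe())
cv2.imwrite('pics/top0x.png',cv2.resize(a['pixels'],(800,600),interpolation=cv2.INTER_CUBIC))
E
```

```text
[[ 0.027 -0.996  0.086  0.456]
 [-1.    -0.025  0.016 -0.032]
 [-0.014 -0.086 -0.996  1.227]
 [ 0.     0.     0.     1.   ]] [355.46260273   0.         257.43042491] -0.061601020947234374
[[-0.998 -0.029  0.061  0.484]
 [-0.066  0.567 -0.821  0.973]
 [-0.011 -0.823 -0.568  0.772]
 [ 0.     0.     0.     1.   ]] [492.04296783   0.         249.4269012 ] -0.042018463459816836
{'time': 0.1, 'q': array([-1.30150355e+00,  4.94105848e-01,  1.34603497e+00, -8.60773538e-06,
        1.30248567e+00, -9.55007412e-02]), 'dq': array([ 0.00046089, -0.00251313, -0.00113251,  0.00110207, -0.00101129,
       -0.00052059]), 'joint_torque': array([-1.93889600e-04, -8.80242705e+01, -3.82543123e+01,  7.09010381e-02,
        4.83082049e-02, -7.71121040e-05]), 'position': array([ 0.22288745, -0.58356507,  0.21341892]), 'ee_rot': array([-0.69534225, -0.1286247 ,  0.69541154, -0.12789694]), 'wrist_force': array([-0.22204137,  0.06190181,  0.26294355]), 'moment': array([ 0.01086711, -0.01513654, -0.03483857]), 'gripper_width': 1.001582231059993}
```

View pics/top0x.png

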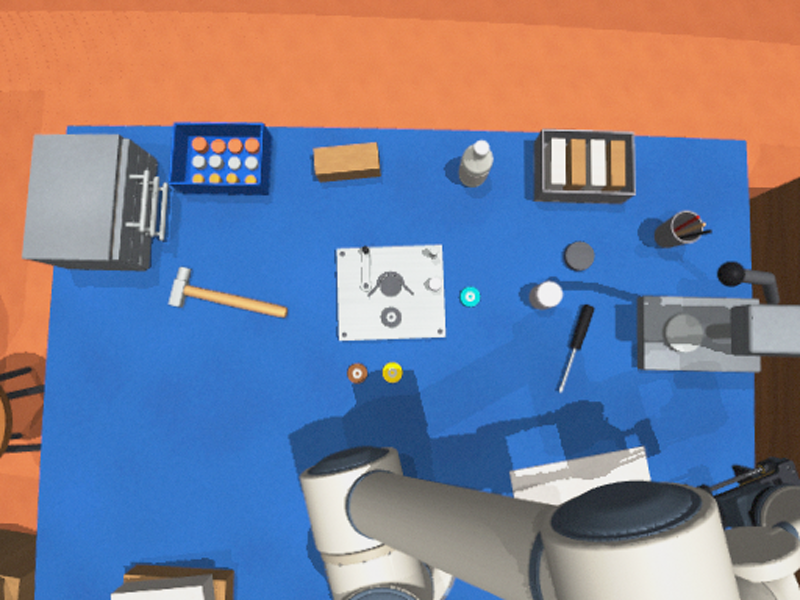

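View pics/side0.png

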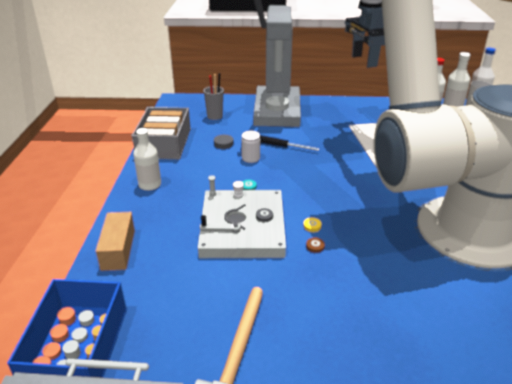

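The top view (800 px scale) shows the bed at (391,293), the grey die with a pale hub at (391,317), the seat at (391,284), and the keeper lying along +x from its pivot near (365,287) with its black post at (365,250). Lookalikes for the die are the brown disc (357,373), yellow (392,372), turquoise (470,296) and dark spare (579,256). By the description, the die is the grey disc on the deck. I'll check that in a close crop and measure it.

```bash
python3 - <<'E'
from h import *
a=shot('top');b=shot('side')
for n,c,(x0,x1,y0,y1) in(('top',a,(205,295,148,228)),('side',b,(185,300,165,270))):
    im=c['pixels']; hsv=cv2.cvtColor(im,cv2.COLOR_BGR2HSV)
    m=np.zeros(im.shape[:2],np.uint8)
    m[y0:y1,x0:x1]=((hsv[...,1]<60)&(hsv[...,2]>120))[y0:y1,x0:x1]*255
    cs,_=cv2.findContours(m,cv2.RETR_EXTERNAL,cv2.CHAIN_APPROX_NONE)
    k=cv2.convexHull(max(cs,key=cv2.contourArea))[:,0]
    if n=='top':
        P=np.array([onz(c,u,v,.03)[:2] for u,v in k],np.float32)
        r=cv2.minAreaRect(P); print('bed',r, cv2.boxPoints(r).round(4).tolist())
    g=im[y0:y1,x0:x1]; s=7 if n=='top' else 5
    cv2.imwrite(f'pics/crop_{n}.png',cv2.resize(g,None,fx=s,fy=s,interpolation=cv2.INTER_CUBIC))
A=cv2.imread('pics/crop_top.png');B=cv2.imread('pics/crop_side.png')
E
```

```text
bed ((0.5734542012214661, 0.014881446957588196), (0.20045943558216095, 0.2292545735836029), 3.4398632049560547) [[0.46650001406669617, 0.12330000102519989], [0.48030000925064087, -0.10559999942779541], [0.680400013923645, -0.09350000321865082], [0.6665999889373779, 0.13529999554157257]]
```

View pics/crop_top.png

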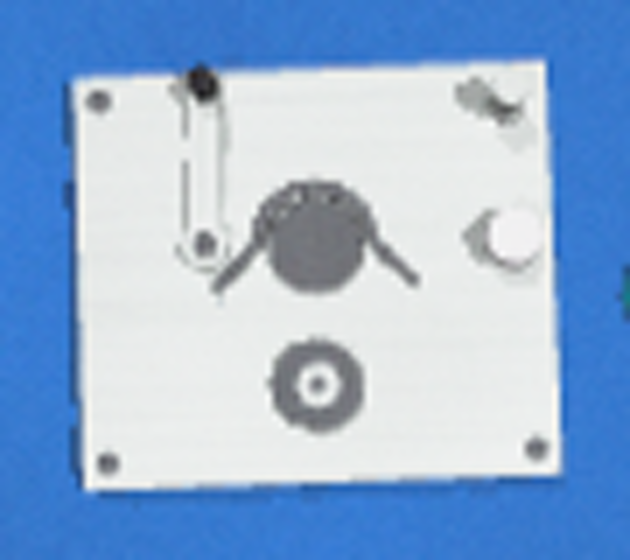

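View pics/crop_side.png

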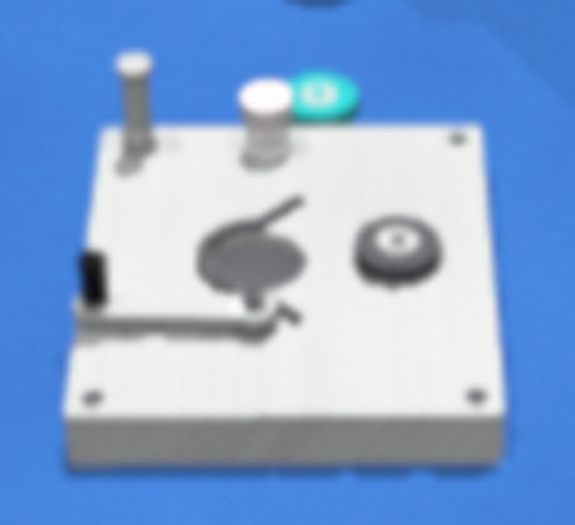

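The crops confirm the choice: the grey steel die with a white hub is at crop (317,386), the empty seat at (317,238), the post at (203,85), and the tin and punch on the right. Next I'll measure them and cross-check between views.

```bash
cat >> h.py <<'E'
yaw=np.radians(3.44); BX=np.array([np.cos(yaw),np.sin(yaw)]); BY=np.array([-BX[1],BX[0]])
C0=np.array([.5735,.0149]); SEAT=C0+.015*BX
def bed(p): d=np.array(p[:2])-SEAT; return np.round([d@BX*1e3,d@BY*1e3],1)  # mm rel. to seat
E
python3 - <<'E'
from h import *
from scipy.spatial.transform import Rotation as R
a=shot('top');b=shot('side')
def blob(c,p,z,rad,lo,hi):
    u,v=proj(c,[*p,z]); g=cv2.cvtColor(c['pixels'],cv2.COLOR_BGR2GRAY)
    m=np.zeros_like(g); cv2.circle(m,(int(round(u)),int(round(v))),rad,255,-1)
    m[(g<lo)|(g>hi)]=0
    cs,_=cv2.findContours(m,cv2.RETR_EXTERNAL,cv2.CHAIN_APPROX_NONE); k=max(cs,key=cv2.contourArea)
    (x,y),r=cv2.minEnclosingCircle(k); M=cv2.moments(k); return (M['m10']/M['m00'],M['m01']/M['m00']),cv2.contourArea(k)
print('seat',SEAT)
for n,uv in (('seat',(317/7+204.5,240/7+147.5)),):
    print('seat eye',bed(onz(a,*uv,.025)))
die=onz(a,317/7+204.5,386/7+147.5,.040)
uv,A=blob(a,die[:2],.038,9,0,170); print('die top blob',uv,A,bed(onz(a,*uv,.040)),onz(a,*uv,.04))
print('die hub eye top',bed(onz(a,317/7+204.5,384/7+147.5,.042)),'side',bed(onz(b,398/5+184.5,240/5+164.5,.042)))
for n,uv in(('a',(203/7+204.5,83/7+147.5)),): print('post top',bed(onz(a,*uv,.072)))
print('post side',bed(onz(b,92/5+184.5,256/5+164.5,.072)))
# bed corners from the side view
for u,v in((103,126),(482,126),(503,415),(66,415)): print('side corner',bed(onz(b,u/5+184.5,v/5+164.5,.03)))
s=bot.observe(); Rm=R.from_quat(s['ee_rot']).as_matrix(); print(Rm.round(3))
y=Rm[:2,1]; print('yaw of tool y',np.degrees(np.arctan2(y[1],y[0])))
E
```

```text
seat [0.58847297 0.01580005]
seat eye [ 2.3 -0.9]
die top blob (249.79918032786884, 202.61338797814207) 122.0 [-69.4   0.8] [0.51912601 0.0124465  0.04      ]
die hub eye top [-68.7   0.8] side [-68.1   0.3]
post top [73.1 48.9]
post side [75.8 51.1]
side corner [  86.8 -117.1]
side corner [-114.9 -115.2]
side corner [-113.8  116.3]
side corner [ 85.  115.1]
[[-0.     0.357 -0.934]
 [ 0.    -0.934 -0.357]
 [-1.    -0.    -0.   ]]
yaw of tool y -69.09956345796968
```

Call:
jog_arm:
  slide:
    - [0,0,0]
    - [0,0,0]
    - [0,0,0]
    - [0,-0.04,-0.019]
    - [0,-0.04,-0.019]
    - [0,-0.04,-0.019]
    - [0,-0.04,-0.019]
    - [0,-0.04,-0.019]
    - [0,-0.04,-0.019]
    - [0,-0.04,-0.019]
    - [0,-0.04,-0.019]
    - [0,-0.04,-0.019]
  spin: [0.102,0.102,0.101,0,0,0,0,0,0,0,0,0]
  fingers: [0.26,0.26,0.26,0.26,0.26,0.26,0.26,0.26,0.26,0.26,0.26,0.26]

```text
time: 1.5
position: [0.3725, -0.2127, 0.2141]
ee_rot: [0.707, 0.021, -0.707, 0.021]
wrist_force: [1.1, 0.3, 0.4]
gripper_width: 0.263
```

Call:
jog_arm:
  slide:
    - [0,-0.036,-0.017]
    - [0,-0.036,-0.017]
    - [0,-0.036,-0.017]
    - [0,-0.036,-0.017]
    - [0,-0.036,-0.017]
    - [0,-0.036,-0.017]
    - [0.02,0,0]
    - [0.02,0,0]
    - [0.02,0,0]
    - [0,0,0]
    - [0,0,0]
  spin: [0,0,0,0,0,0,0,0,0,0,0]
  fingers: [0.26,0.26,0.26,0.26,0.26,0.26,0.26,0.26,0.26,0.26,0.26]

```text
time: 2.6
position: [0.4611, 0.0074, 0.1543]
ee_rot: [-0.707, -0.021, 0.707, -0.021]
wrist_force: [-0.3, -0.1, -0.3]
gripper_width: 0.26
```

```bash
cat >> h.py <<'E'
def st():
    from scipy.spatial.transform import Rotation as R
    s=bot.observe(); m=R.from_quat(s['ee_rot']).as_matrix()
    print('t',s['time'],'bed',bed(s['position']),'z',s['position'][2].round(4),'yawy',np.degrees(np.arctan2(m[1,1],m[0,1])).round(2),'F',s['wrist_force'].round(2),'w',round(s['gripper_width'],3)); return s
E
python3 - <<'E'
from h import *
st(); c=shot('wrist','w1.png'); print(np.round(c['pose'],3)); 
for p in((-68.9,.6,.042),(0,0,.03)): print(proj(c,[*(SEAT+p[0]/1e3*BX+p[1]/1e3*BY),p[2]]))
E
```

```text
t 2.6 bed [-127.7   -0.8] z 0.1543 yawy -86.58 F [-0.34 -0.13 -0.26] w 0.26
[[ 0.06  -0.958 -0.282  0.542]
 [-0.998 -0.058 -0.016  0.012]
 [-0.001  0.282 -0.959  0.325]
 [ 0.     0.     0.     1.   ]]
[258.36494357 135.1166124 ]
[258.97885743  59.3660756 ]
```

View pics/w1.png

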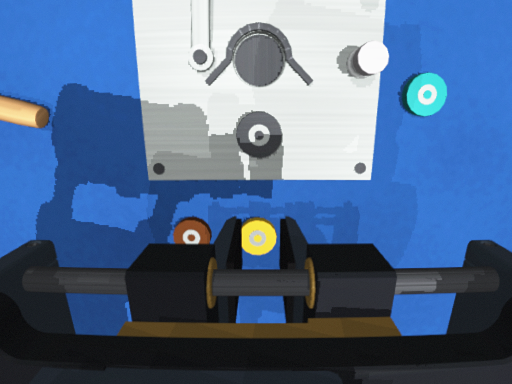

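The wrist view agrees with the measurements. The die hub is at (259,134) against a predicted (258,135), and the seat is at (259,59) as predicted. The fingers straddle u≈262. I'll lower behind the die to 6 mm above the deck.

Call:
jog_arm:
  slide:
    - [0.02,-0.001,0]
    - [0.02,0,0]
    - [0.02,0,0]
    - [0.02,0,0]
    - [0.02,0,0]
    - [0.012,0,0]
    - [0.006,0,0]
    - [0,0,0]
    - [0,0,0]
  spin: [0,0,0,0,0,0,0,0,0]
  fingers: [0.26,0.26,0.26,0.26,0.26,0.26,0.26,0.26,0.26]

```text
time: 3.55
position: [0.4616, 0.0083, 0.0367]
ee_rot: [0.707, 0.021, -0.706, 0.021]
wrist_force: [-1.0, -0.2, 0.3]
gripper_width: 0.26
```

Call:
jog_arm:
  slide:
    - [0,0,-0.004]
    - [0,0,-0.004]
    - [0,0,-0.004]
    - [0,0,-0.004]
    - [0,0,-0.004]
    - [0,0,-0.004]
    - [0,0,-0.004]
    - [0,0,-0.004]
    - [0,0,-0.004]
    - [0,0,-0.004]
    - [0,0,0]
    - [0,0,0]
  spin: [0,0,0,0,0,0,0,0,0,0,0,0]
  fingers: [0.26,0.26,0.26,0.26,0.26,0.26,0.26,0.26,0.26,0.26,0.26,0.26]

```text
time: 4.75
position: [0.5011, 0.0108, 0.0359]
ee_rot: [0.707, 0.021, -0.707, 0.021]
wrist_force: [0.3, -0.9, 1.1]
gripper_width: 0.262
```

```bash
python3 - <<'E'
from h import *
st(); c=shot('wrist'); cv2.imwrite('pics/w2.png',c['pixels'][:, 100:420]); 
for p in((-68.9,.6,.042),(0,0,.03)): print(proj(c,[*(SEAT+p[0]/1e3*BX+p[1]/1e3*BY),p[2]]))
E
```

```text
t 4.75 bed [-87.6   0.3] z 0.0359 yawy -86.57 F [ 0.29 -0.9   1.06] w 0.262
[258.80106681 219.22634281]
[259.80100905  98.96538718]
```

View pics/w2.png

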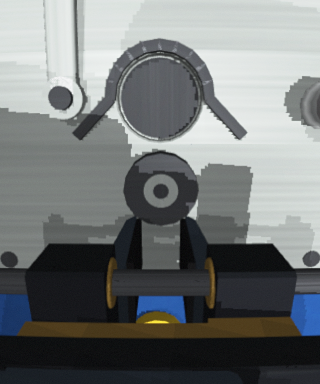

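The die hub is now at (261,190) in the full wrist frame, cradled evenly on both fingertips and in line with the seat at (260,98). The offset of about 34.6 mm from the TCP is as planned. I'll push on.

Call:
jog_arm:
  slide:
    - [0,0,-0.003]
    - [0,0,-0.003]
    - [0,0,-0.003]
    - [0,0,-0.003]
    - [0,0,-0.003]
    - [0,0,-0.003]
    - [0,0,-0.003]
    - [0,0,-0.003]
    - [0,0,-0.003]
    - [0,0,-0.003]
    - [0,0,0]
  spin: [0,0,0,0,0,0,0,0,0,0,0]
  fingers: [0.26,0.26,0.26,0.26,0.26,0.26,0.26,0.26,0.26,0.26,0.26]

```text
time: 5.9
position: [0.5314, 0.0126, 0.036]
ee_rot: [0.707, 0.021, -0.707, 0.021]
wrist_force: [0.2, 0.6, -0.3]
gripper_width: 0.261
```

Call:
jog_arm:
  slide:
    - [0,0,-0.002]
    - [0,0,-0.002]
    - [0,0,-0.002]
    - [0,0,-0.002]
    - [0,0,-0.002]
    - [0,0,-0.002]
    - [0,0,0]
    - [0,0,0]
  spin: [0,0,0,0,0,0,0,0]
  fingers: [0.26,0.26,0.26,0.26,0.26,0.26,0.26,0.26]

```text
time: 6.7
position: [0.543, 0.0133, 0.0359]
ee_rot: [0.707, 0.021, -0.707, 0.021]
wrist_force: [-0.1, -0.1, -1.0]
gripper_width: 0.258
```

```bash
python3 - <<'E'
from h import *
st(); c=shot('wrist'); cv2.imwrite('pics/w3.png',c['pixels'][90:310, 150:370]); 
for p in((0,0,.033),(0,0,.03)): print(proj(c,[*(SEAT+p[0]/1e3*BX+p[1]/1e3*BY),p[2]]))
E
```

```text
t 6.7 bed [-45.5   0.2] z 0.0359 yawy -86.57 F [-0.08 -0.12 -1.01] w 0.258
[259.79017232 171.93339804]
[259.80154599 170.95367713]
```

View pics/w3.png

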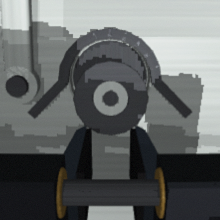

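The die hub is at (260,189) and the seat at (260,171), so the die is about 11 mm short and centred. From here I'll use 1 mm steps.

Call:
jog_arm:
  slide:
    - [0,0,-0.001]
    - [0,0,-0.001]
    - [0,0,-0.001]
    - [0,0,-0.001]
    - [0,0,-0.001]
    - [0,0,-0.001]
    - [0,0,-0.001]
    - [0,0,-0.001]
    - [0,0,0]
    - [0,0,0]
  spin: [0,0,0,0,0,0,0,0,0,0]
  fingers: [0.26,0.26,0.26,0.26,0.26,0.26,0.26,0.26,0.26,0.26]

```text
time: 7.75
position: [0.5509, 0.0138, 0.0359]
ee_rot: [0.707, 0.021, -0.707, 0.021]
wrist_force: [1.1, -0.5, 1.0]
gripper_width: 0.26
```

```bash
python3 - <<'E'
from h import *
st(); c=shot('wrist'); b=shot('side')
w=cv2.resize(c['pixels'][90:270, 170:350],None,fx=2,fy=2); s=cv2.resize(b['pixels'][180:252,190:290],None,fx=4,fy=4)
o=np.zeros((360,770,3),np.uint8); o[:,:360]=w; o[:288,370:]=s; cv2.imwrite('pics/w4.png',o)
for z in(.033,.042): print(z,proj(c,[*SEAT,z]),proj(b,[*SEAT,z]))
E
```

```text
t 7.75 bed [-37.6   0.3] z 0.0359 yawy -86.57 F [ 1.13 -0.55  0.99] w 0.26
0.033 [259.81148822 184.72071515] [236.39652865 215.46459256]
0.042 [259.77628793 188.47686484] [236.30062443 212.55125448]
```

View pics/w4.png

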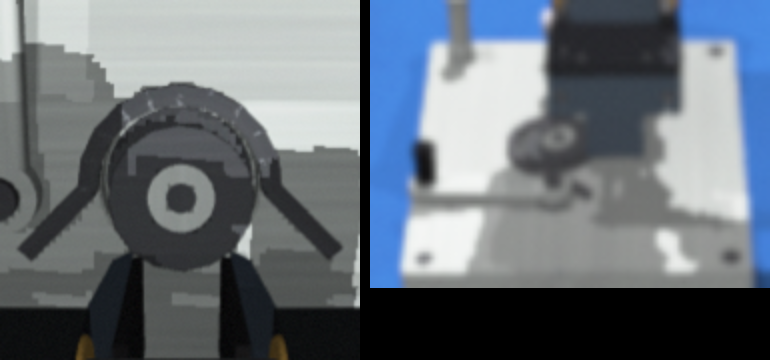

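The hub is at (260,189). The die overlaps the seat's rim and is almost centred, but looks not yet dropped or still tilted. I'll continue about 3 mm.

Call:
jog_arm:
  slide:
    - [0,0,-0.0005]
    - [0,0,-0.0005]
    - [0,0,-0.0005]
    - [0,0,-0.0005]
    - [0,0,-0.0005]
    - [0,0,-0.0005]
    - [0,0,0]
    - [0,0,0]
  spin: [0,0,0,0,0,0,0,0]
  fingers: [0.26,0.26,0.26,0.26,0.26,0.26,0.26,0.26]

```text
time: 8.65
position: [0.5539, 0.014, 0.0359]
ee_rot: [0.707, 0.021, -0.707, 0.021]
wrist_force: [0.7, -0.2, -0.0]
gripper_width: 0.259
```

```bash
python3 - <<'E'
from h import *
st(); c=shot('wrist'); b=shot('side')
w=cv2.resize(c['pixels'][90:270, 170:350],None,fx=2,fy=2); s=cv2.resize(b['pixels'][180:252,190:290],None,fx=4,fy=4)
o=np.zeros((360,770,3),np.uint8); o[:,:360]=w; o[:288,370:]=s; cv2.imwrite('pics/w5.png',o)
for z in(.033,.042): print(z,proj(c,[*SEAT,z]),proj(b,[*SEAT,z]))
E
```

```text
t 8.65 bed [-34.6   0.3] z 0.0359 yawy -86.57 F [ 0.68 -0.17 -0.04] w 0.259
0.033 [259.80590792 189.45171104] [236.39652865 215.46459256]
0.042 [259.77060299 193.43014568] [236.30062443 212.55125448]
```

View pics/w5.png

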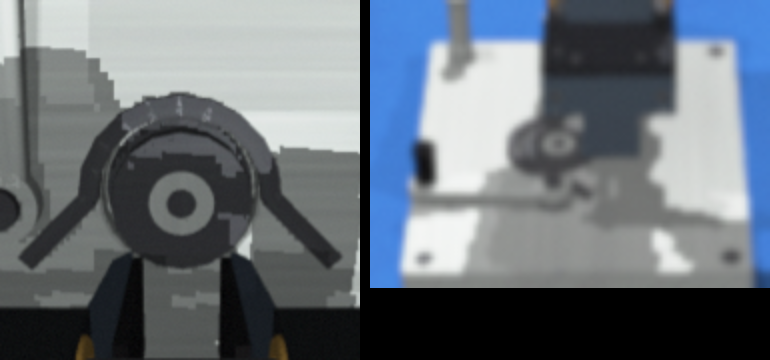

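Both views say the die has dropped. The side-view hub is at (236.8,215.8) against (236.4,215.5) predicted for seated and centred, where 212.6 in v would mean still on the deck. I'll back off, rise and shut the fingers, then check.

Call:
jog_arm:
  slide:
    - [0,0,0.005]
    - [0,0,0.01]
    - [0,0,0.01]
    - [-0.03,0,0]
    - [-0.03,0,0]
    - [-0.03,0,0]
    - [-0.01,0,0]
    - [0,0,0]
    - [0,0,0]
  spin: [0,0,0,0,0,0,0,0,0]
  fingers: [0.26,0.26,0.26,0.26,0,0,0,0,0]

```text
time: 9.65
position: [0.528, 0.0125, 0.1351]
ee_rot: [-0.706, -0.021, 0.707, -0.021]
wrist_force: [-0.2, 0.9, -0.4]
gripper_width: 0.008
```

```bash
python3 - <<'E'
from h import *
st(); c=shot('wrist'); b=shot('side')
w=cv2.resize(c['pixels'][:, 100:400],None,fx=1.4,fy=1.4); s=cv2.resize(b['pixels'][180:262,190:290],None,fx=3.7,fy=3.7)
o=np.zeros((600,800,3),np.uint8); o[:w.shape[0],:420]=w; o[:s.shape[0],425:425+s.shape[1]]=s; cv2.imwrite('pics/w6.png',o)
for z in(.033,.042): print(z,proj(c,[*SEAT,z]),proj(b,[*SEAT,z]))
E
```

```text
t 9.65 bed [-60.5   0.3] z 0.1351 yawy -86.58 F [-0.25  0.89 -0.37] w 0.008
0.033 [260.13713213 133.99444519] [236.39652865 215.46459256]
0.042 [260.12332286 134.76891367] [236.30062443 212.55125448]
```

View pics/w6.png

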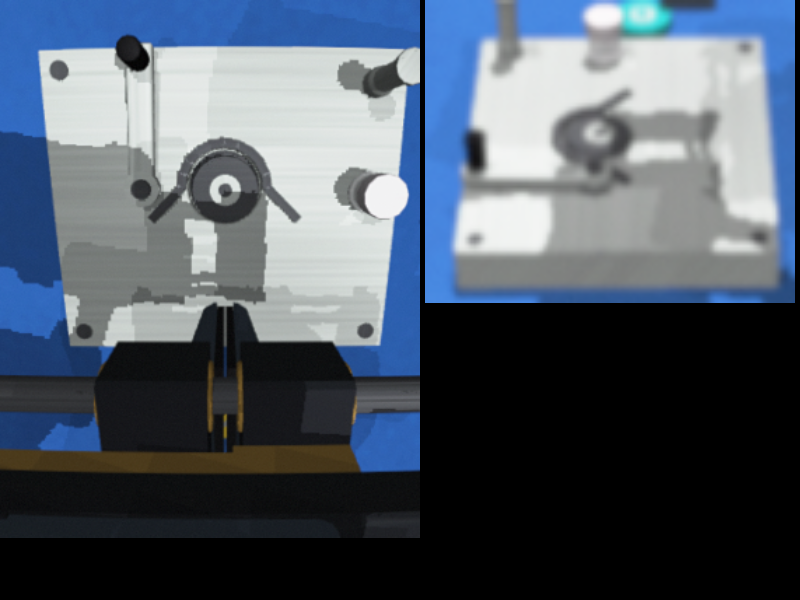

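The die is seated: its hub is at side (237.0,215.9) and wrist (260.7,135.7), within about 1 mm of the seat. The keeper post is at wrist crop (130,47). I'll move the shut fingers behind the post on its +y side and descend with a gap of about 8 mm.

Call:
jog_arm:
  slide:
    - [0,-0.0131,-0.0226]
    - [0,-0.0131,-0.0226]
    - [0,-0.0131,-0.0226]
    - [0,-0.0131,-0.0226]
    - [0,-0.0131,-0.0226]
    - [0,-0.0131,-0.0226]
    - [0,0,0]
    - [0.02,0,0]
    - [0.02,0,0]
    - [0,0,0]
  spin: [0,0,0,0,0,0,0,0,0,0]
  fingers: [0,0,0,0,0,0,0,0,0,0]

```text
time: 10.75
position: [0.6569, 0.0986, 0.0924]
ee_rot: [-0.705, -0.021, 0.709, -0.021]
wrist_force: [-0.2, 0.1, -0.6]
gripper_width: 0.002
```

```bash
python3 - <<'E'
from h import *
s=st(); print(s['q'].round(2)); c=shot('wrist'); b=shot('side')
w=cv2.resize(c['pixels'][100:300, 150:400],None,fx=1.6,fy=1.6); s=cv2.resize(b['pixels'][160:262,190:290],None,fx=3.7,fy=3.7)
o=np.zeros((400,800,3),np.uint8); o[:w.shape[0],:400]=w; o[:s.shape[0],425:425+s.shape[1]]=s; cv2.imwrite('pics/w7.png',o)
P=SEAT+.075*BX+.0504*BY
print(proj(c,[*P,.072]),proj(b,[*P,.072]))
E
```

```text
t 10.75 bed [73.2 78.5] z 0.0924 yawy -86.58 F [-0.21  0.1  -0.61] w 0.002
[ 0.06  0.67  1.36 -0.    1.11  1.57]
[299.73496802 228.32008107] [203.26179253 215.51954444]
```

View pics/w7.png

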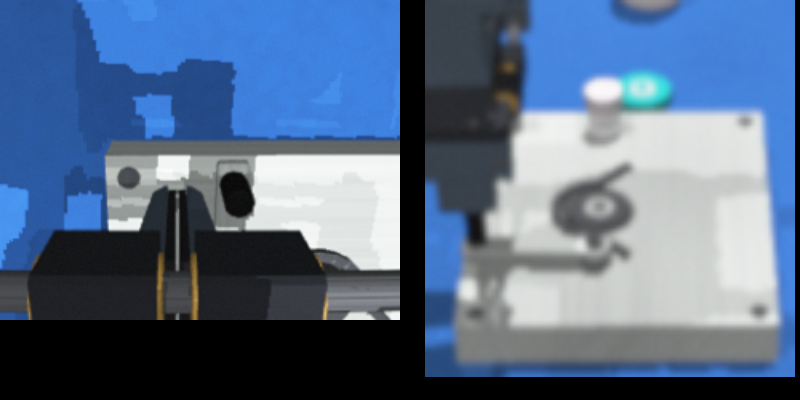

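The post is at wrist (300,229) against a predicted (299.7,228.3), and the shut fingers are beside it on the +y side. Joint 6 would come near its limit on a clockwise arc, so I'll first turn back 90° above the post and push with the pads' wide edge. Then I'll descend.

Call:
jog_arm:
  slide:
    - [0,-0.004,0]
    - [0,0,0]
    - [0,0,0]
    - [0,0,0]
    - [0,0,0]
    - [0,0,0]
    - [0,0,0]
    - [0,0,0]
    - [0,0,0]
    - [0,0,0]
    - [0,0,0]
    - [0,0,0]
  spin: [0,-0.145,-0.145,-0.145,-0.145,-0.145,-0.145,-0.145,-0.145,-0.145,-0.145,-0.12]
  fingers: [0,0,0,0,0,0,0,0,0,0,0,0]

```text
time: 12.05
position: [0.6597, 0.1033, 0.097]
ee_rot: [0.484, 0.516, -0.483, 0.516]
wrist_force: [0.2, 0.2, -0.0]
gripper_width: 0.004
```

Call:
jog_arm:
  slide:
    - [0,0,0]
    - [0.015,0,0]
    - [0.015,0,0]
    - [0.01,0,0]
    - [0,0,0]
    - [0,0,0]
  spin: [0,0,0,0,0,0]
  fingers: [0,0,0,0,0,0]

```text
time: 12.65
position: [0.6591, 0.103, 0.0555]
ee_rot: [0.485, 0.515, -0.485, 0.514]
wrist_force: [0.5, -0.1, -0.5]
gripper_width: 0.007
```

```bash
python3 - <<'E'
from h import *
s=st(); print(s['q'].round(2))
E
```

```text
t 12.65 bed [75.8 82.8] z 0.0555 yawy 3.34 F [ 0.53 -0.09 -0.5 ] w 0.007
[0.07 0.72 1.38 0.   1.04 0.01]
```

Call:
jog_arm:
  slide:
    - [0.002,0,0.004]
    - [0,0,0.003]
    - [0,0,0.002]
    - [0,0.00106,0.00378]
    - [0,0.00106,0.00378]
    - [0,0.00106,0.00378]
    - [0,0.00106,0.00378]
    - [0,0.00106,0.00378]
    - [0,0.00106,0.00378]
    - [0,0,0]
  spin: [0,0,0,0.05,0.05,0.05,0.05,0.05,0.05,0]
  fingers: [0,0,0,0,0,0,0,0,0,0]

```text
time: 13.65
position: [0.6648, 0.0705, 0.0542]
ee_rot: [0.557, 0.436, -0.557, 0.436]
wrist_force: [0.5, -0.0, -0.4]
gripper_width: 0.008
```

```bash
cat >> h.py <<'E'
def pus():
    # pusher's angle about the pivot if rigidly behind the post (r=75, 23 behind)
    s=st(); p=bed(s['position'])-np.array([0,52]); print('R',np.hypot(*p).round(1),'(want 78.4) th',(np.arctan2(p[0],-p[1])-np.arctan2(23,75)).round(3),'q6',s['q'][5].round(2))
def post(n='side'):
    c=shot(n); g=c['pixels'].max(2); m=(g<45).astype(np.uint8)
    for th in np.arange(0,1.7,.05):
        P=SEAT+BY*.052+.075*(np.sin(th)*BX-np.cos(th)*BY); u,v=proj(c,[*P,.06]).round().astype(int)
        print(round(th,2),g[v-1:v+2,u-1:u+2].mean().round(),end='; ')
    print()
E
python3 - <<'E'
from h import *
pus(); post()
E
```

```text
t 13.65 bed [79.4 50. ] z 0.0542 yawy -13.9 F [ 0.47 -0.01 -0.36] w 0.008
R 79.4 (want 78.4) th 1.248 q6 0.26
0.0 200.0; 0.05 198.0; 0.1 172.0; 0.15 139.0; 0.2 77.0; 0.25 71.0; 0.3 69.0; 0.35 73.0; 0.4 97.0; 0.45 116.0; 0.5 133.0; 0.55 199.0; 0.6 208.0; 0.65 227.0; 0.7 229.0; 0.75 230.0; 0.8 230.0; 0.85 230.0; 0.9 230.0; 0.95 230.0; 1.0 220.0; 1.05 190.0; 1.1 128.0; 1.15 77.0; 1.2 74.0; 1.25 58.0; 1.3 58.0; 1.35 57.0; 1.4 60.0; 1.45 60.0; 1.5 64.0; 1.55 72.0; 1.6 75.0; 1.65 84.0;
```

Call:
jog_arm:
  slide:
    - [0,0.00106,0.00378]
    - [0,0.00106,0.00378]
    - [0,0.00106,0.00378]
    - [0,0.00106,0.00378]
    - [0,0.00106,0.00378]
    - [0,0.00106,0.00378]
    - [0,0.00106,0.00378]
    - [0,0.00106,0.00378]
    - [0,0.00106,0.00378]
    - [0,0.00106,0.00378]
    - [0,0.00106,0.00378]
    - [0,0,0]
  spin: [0.05,0.05,0.05,0.05,0.05,0.05,0.05,0.05,0.05,0.05,0.05,0]
  fingers: [0,0,0,0,0,0,0,0,0,0,0,0]

```text
time: 14.9
position: [0.6554, 0.0293, 0.0541]
ee_rot: [0.654, 0.269, -0.654, 0.269]
wrist_force: [-0.3, -0.3, -0.3]
gripper_width: 0.003
```

```bash
python3 - <<'E'
from h import *
pus(); post()
E
```

```text
t 14.9 bed [67.6  9.4] z 0.0541 yawy -45.31 F [-0.35 -0.33 -0.31] w 0.003
R 79.9 (want 78.4) th 0.711 q6 0.74
0.0 199.0; 0.05 199.0; 0.1 201.0; 0.15 203.0; 0.2 206.0; 0.25 209.0; 0.3 220.0; 0.35 222.0; 0.4 219.0; 0.45 214.0; 0.5 204.0; 0.55 171.0; 0.6 129.0; 0.65 85.0; 0.7 55.0; 0.75 61.0; 0.8 67.0; 0.85 70.0; 0.9 71.0; 0.95 76.0; 1.0 87.0; 1.05 80.0; 1.1 88.0; 1.15 100.0; 1.2 135.0; 1.25 145.0; 1.3 132.0; 1.35 130.0; 1.4 129.0; 1.45 131.0; 1.5 132.0; 1.55 134.0; 1.6 144.0; 1.65 146.0;
```

Call:
jog_arm:
  slide:
    - [0,0.00106,0.00378]
    - [0,0.00106,0.00378]
    - [0,0.00106,0.00378]
    - [0,0.00106,0.00378]
    - [0,0.00106,0.00378]
    - [0,0.00106,0.00378]
    - [0,0.00106,0.00378]
    - [0,0.00106,0.00378]
    - [0,0.00106,0.00378]
    - [0,0.00106,0.00378]
    - [0,0.00106,0.00378]
    - [0,0,0]
  spin: [0.05,0.05,0.05,0.05,0.05,0.05,0.05,0.05,0.05,0.05,0.05,0]
  fingers: [0,0,0,0,0,0,0,0,0,0,0,0]

```text
time: 16.15
position: [0.6258, -0.0012, 0.054]
ee_rot: [0.702, 0.081, -0.702, 0.081]
wrist_force: [-0.1, -0.4, -0.5]
gripper_width: 0.003
```

Call:
jog_arm:
  slide:
    - [0,0.0004,0.0015]
    - [0,0.0004,0.0015]
    - [0,0.0004,0.0015]
    - [0,0.0004,0.0015]
    - [0,0,0]
  spin: [0.02,0.02,0.02,0.02,0]
  fingers: [0,0,0,0,0]

```text
time: 16.65
position: [0.6201, -0.004, 0.0539]
ee_rot: [-0.705, -0.053, 0.705, -0.053]
wrist_force: [0.3, 0.5, 0.7]
gripper_width: 0.005
```

```bash
python3 - <<'E'
from h import *
pus(); post()
E
```

```text
t 16.65 bed [ 30.4 -21.7] z 0.0539 yawy -81.47 F [0.33 0.5  0.74] w 0.005
R 79.7 (want 78.4) th 0.094 q6 1.32
0.0 125.0; 0.05 72.0; 0.1 24.0; 0.15 30.0; 0.2 62.0; 0.25 73.0; 0.3 77.0; 0.35 77.0; 0.4 79.0; 0.45 78.0; 0.5 77.0; 0.55 84.0; 0.6 85.0; 0.65 113.0; 0.7 138.0; 0.75 167.0; 0.8 195.0; 0.85 195.0; 0.9 215.0; 0.95 212.0; 1.0 187.0; 1.05 160.0; 1.1 148.0; 1.15 154.0; 1.2 152.0; 1.25 161.0; 1.3 165.0; 1.35 155.0; 1.4 162.0; 1.45 156.0; 1.5 151.0; 1.55 149.0; 1.6 152.0; 1.65 151.0;
```

Call:
jog_arm:
  slide:
    - [0,0.0003,0.001]
    - [0,0.0003,0.001]
    - [0,0.0003,0.001]
    - [0,0.0003,0.001]
    - [0,0.0003,0.001]
    - [0,0,0]
  spin: [0.013,0.013,0.013,0.013,0.013,0]
  fingers: [0,0,0,0,0,0]

```text
time: 17.3
position: [0.6153, -0.0062, 0.0539]
ee_rot: [-0.706, -0.03, 0.707, -0.03]
wrist_force: [0.9, 0.1, -0.1]
gripper_width: 0.001
```

Call:
jog_arm:
  slide:
    - [0,0,0.0005]
    - [0,0,0.0005]
    - [0,0,0]
  spin: [0,0,0]
  fingers: [0,0,0]

```text
time: 17.6
position: [0.6145, -0.0062, 0.0539]
ee_rot: [-0.706, -0.03, 0.706, -0.03]
wrist_force: [0.9, -0.8, -0.3]
gripper_width: 0.003
```

```bash
python3 - <<'E'
from h import *
pus(); post()
E
```

```text
t 17.6 bed [ 24.6 -23.5] z 0.0539 yawy -85.13 F [ 0.92 -0.76 -0.34] w 0.003
R 79.4 (want 78.4) th 0.017 q6 1.38
0.0 32.0; 0.05 23.0; 0.1 48.0; 0.15 64.0; 0.2 76.0; 0.25 76.0; 0.3 76.0; 0.35 76.0; 0.4 79.0; 0.45 80.0; 0.5 81.0; 0.55 109.0; 0.6 121.0; 0.65 146.0; 0.7 152.0; 0.75 163.0; 0.8 168.0; 0.85 154.0; 0.9 150.0; 0.95 149.0; 1.0 158.0; 1.05 182.0; 1.1 203.0; 1.15 211.0; 1.2 197.0; 1.25 213.0; 1.3 222.0; 1.35 202.0; 1.4 178.0; 1.45 157.0; 1.5 149.0; 1.55 149.0; 1.6 152.0; 1.65 152.0;
```

The keeper is at about 0.03 rad. I'll back away, rise clear and verify from above.

Call:
jog_arm:
  slide:
    - [0,0,-0.005]
    - [0,0,-0.015]
    - [0,0,-0.02]
    - [-0.04,0,0]
    - [-0.04,0,0]
    - [-0.04,0,0]
    - [0,0.045,0]
    - [0,0.045,0]
    - [0,0.045,0]
    - [0,0.045,0]
    - [0,0,0]
    - [0,0,0]
  spin: [0,0,0,0,0,0,0,0,0,0,0,0]
  fingers: [0,0,0,0,0,0,0,0,0,0,0,0]

```text
time: 18.85
position: [0.6696, -0.1831, 0.1736]
ee_rot: [-0.706, -0.029, 0.707, -0.029]
wrist_force: [-0.0, 0.4, -0.1]
gripper_width: 0.008
```

```bash
python3 - <<'E'
from h import *
st(); a=shot('top'); b=shot('side')
w=cv2.resize(a['pixels'][148:228,205:295],None,fx=4.4,fy=4.4,interpolation=2); s=cv2.resize(b['pixels'][175:262,190:290],None,fx=3.9,fy=3.9,interpolation=2)
o=np.zeros((360,800,3),np.uint8); o[:w.shape[0],:396]=w; o[:s.shape[0],405:405+s.shape[1]]=s[:, :395]; cv2.imwrite('pics/w8.png',o)
for c in(a,b):
    for th in(0,.15):
        P=SEAT+BY*.052+.075*(np.sin(th)*BX-np.cos(th)*BY); print('post at',th,proj(c,[*P,.072]).round(1))
    m=(c['pixels'].max(2)<50).astype(np.uint8); u,v=proj(c,[*P,.06]).astype(int); k=np.zeros_like(m); k[v-9:v+9,u-9:u+9]=m[v-9:v+9,u-9:u+9]
    M=cv2.moments(k,True); p=(M['m10']/M['m00'],M['m01']/M['m00']); print('blob',np.round(p,1),M['m00'],bed(onz(c,*p,.064)))
E
```

```text
t 18.85 bed [  69.  -203.4] z 0.1736 yawy -85.24 F [-0.01  0.36 -0.14] w 0.008
post at 0 [256.1 180.6]
post at 0.15 [255.7 177.2]
blob [255.8 181.1] 8.0 [ -0.6 -21.8]
post at 0 [236.2 197.1]
post at 0.15 [231.7 197.4]
blob [235.8 201.8] 27.0 [  1.1 -14.5]
```

View pics/w8.png

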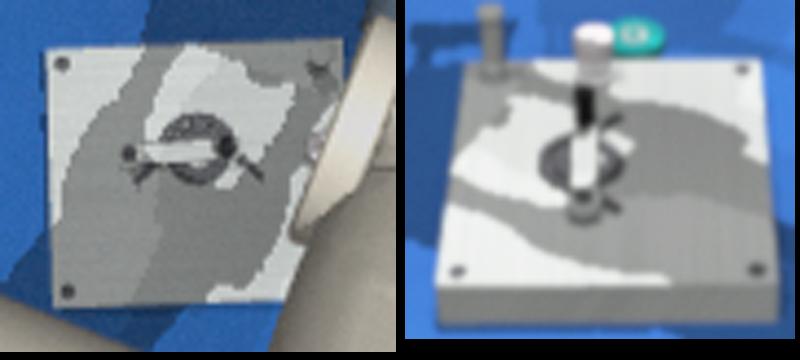

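The keeper bar lies straight across the seated die: the post is at x = -0.6 mm (top) and 1.1 mm (side) from the seat line, so its angle is about 0 ± 0.03 rad. The robot is clear, and the tin and punch are still standing.

```bash
python3 -c "
from station import bot; print(bot.hand_in())"
```

```text
the job is handed in; nothing more can be done
None
```

The die is in its seat, the keeper is closed over it, and I handed the job in at about 19 s of the 48 s allowed; the hand-in reports no verdict. I pushed the die into the fence mouth with two slightly open fingertips until it dropped in. I then swung the keeper shut by its post with the fingers closed, backed off and moved clear.

- **Die:** with the keeper still open, the side view put the hub within 0.7 px of where a seated die should be. The wrist view put it about 1 mm from the seat's centre. I did not measure its tilt directly.
- **Keeper:** the post ended within about 1 mm of the closed line in both views, which is about 0 ± 0.03 rad. The side view's y for it (-14.5 mm instead of -23 mm) is off because I took the middle of the whole post for its top.
- **Forces and bystanders:** the wrist force stayed at about 1.5 N or less at every reading. The tin and punch were still standing in place. I did not measure the other bystanders again at the end, but the arm never came near them.

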